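# Put the car gauges back in their own cups

### The job

The three round car gauges each stand in a wrong cup. Rearrange them so that every gauge stands upright in the cup whose base ring has the colour of its dial; a cup holds only one gauge, so park one upright near the middle of the grey pad on the way, let go of it there, and never put a gauge on the bare bench. Set the gauges down gently, without dropping them, and leave the phone, the phone stand and the tape dispenser where they are.

Things in the scene. Friction and masses are not known exactly. Their poses are not given: they have to be found in the camera images.
- gauge_blue_c (a point): round car gauge, loose, with a blue dial (white needle and ticks) in a silver bezel facing up. 60 mm tall in all: black barrel 44 mm across for the lower 36 mm (foot narrowed to 40 mm), silver bezel 56 mm across for the upper 24 mm. About 140 g. This point is on its axis half-way up, 30 mm above its foot; z is up along the axis. Take it by the bezel, whose middle is 18 mm above this point.
- gauge_yellow_c (a point): round car gauge, loose, with a yellow dial (white needle and ticks) in a silver bezel facing up. 60 mm tall in all: black barrel 44 mm across for the lower 36 mm (foot narrowed to 40 mm), silver bezel 56 mm across for the upper 24 mm. About 140 g. This point is on its axis half-way up, 30 mm above its foot; z is up along the axis. Take it by the bezel, whose middle is 18 mm above this point.
- gauge_green_c (a point): round car gauge, loose, with a green dial (white needle and ticks) in a silver bezel facing up. 60 mm tall in all: black barrel 44 mm across for the lower 36 mm (foot narrowed to 40 mm), silver bezel 56 mm across for the upper 24 mm. About 140 g. This point is on its axis half-way up, 30 mm above its foot; z is up along the axis. Take it by the bezel, whose middle is 18 mm above this point.
- cup_blue: open black cup, fixed to the bench, on a flat blue base ring 92 mm across and 4 mm high. Cup 72 mm across outside, 64 mm inside (4 mm wall), rim 28 mm above the bench, inner floor 10 mm above the bench. Origin: centre of its underside, on the bench; z up. A gauge seated in it stands on the inner floor, with its bezel wholly above the rim.
- cup_yellow: open black cup, fixed to the bench, on a flat yellow base ring 92 mm across and 4 mm high. Cup 72 mm across outside, 64 mm inside (4 mm wall), rim 28 mm above the bench, inner floor 10 mm above the bench. Origin: centre of its underside, on the bench; z up. A gauge seated in it stands on the inner floor, with its bezel wholly above the rim.
- cup_green: open black cup, fixed to the bench, on a flat green base ring 92 mm across and 4 mm high. Cup 72 mm across outside, 64 mm inside (4 mm wall), rim 28 mm above the bench, inner floor 10 mm above the bench. Origin: centre of its underside, on the bench; z up. A gauge seated in it stands on the inner floor, with its bezel wholly above the rim.
- pad: plain grey square pad, 100 x 100 mm and 10 mm thick, fixed to the bench, empty at the start: the parking place for one gauge. Origin: centre of its underside, on the bench; z up.
- phone: bystander: black phone lying flat, 72 x 146 x 9 mm (x, y, z), loose. Origin: centre of its underside.
- stand: bystander: white phone stand with grey back rest, about 100 x 80 mm footprint and 112 mm tall, loose. Origin: centre of its underside.
- tape: bystander: magenta tape dispenser, 130 x 50 mm footprint and 72 mm tall, loose. Origin: centre of its underside.
Not all that is in view belongs to the job. Leave any red look-alike of the part that bears gauge_yellow_c alone.

How it is judged:
By the outcome, as a careful person would: the job done as asked, in the order asked, and still so for the second after the job is handed in, with the robot touching nothing.
It also fails if it takes over 104 s, if anything falls off the work surface, if the arm or the gripper's body presses on something with over 40 N, if the wrist force passes 120 N, or if a joint passes its speed limit or range.

### The arm

A 7-joint arm with a two-finger parallel gripper is mounted at the origin on the work surface. World frame = base frame: x ahead of the robot, y to its left, z up, the work surface at z = 0. Lengths are in m, angles in rad, forces in N, time in s.
With the tool pointing down it reaches from about 0.4 to 0.9 m from the base axis. Payload 5.6 kg.
Tool frame: the origin (TCP) lies between the finger pads; the fingertips stand 22 mm ahead of it and the grasp point (between the pads) lies 3 mm ahead of it; z points along the fingers, y is the direction in which the jaws open and shut (so a half turn about z gives the same grasp; the last joint's range is limited). The gripper opens to 92 mm and grips with 3 to 60 N. Pads are 20 mm wide; open, the fingers measure 128 mm over their backs; the gripper's body (75 mm by 189 mm) begins 69 mm behind the grasp point.
Start: joints at [1.175, 0.468, -0.012, 1.603, 0.006, 1.071, -0.056], TCP at [0.225, -0.61, 0.237] pointing down, gripper open.
Joint ranges: [-2.53, 2.53], [-0.31, 2.02], [-1.57, 1.55], [0.28, 2.44], [-1.29, 4.43], [0.15, 1.84], [-2.92, 2.92]. Speed limits (rad/s): [2.57, 2.57, 3.14, 3.14, 3.14, 3.14, 3.14].

### API

Orientations are given as a rotation vector (axis times angle).
In Python, from station import telemetry, eyes, workorder gives the robot as it stands. The module is installed in compiled form; this text tells all that it offers.
- The arm moves only by the tool send_rows, never from a script. Its argument "plan" is a list that holds one entry, the list of rows, each a list of 6 numbers: the shift along the tool's x, y, z in mm, then the turn, a rotation vector about the tool's x, y, z in rad. In form: [[[dx, dy, dz, rx, ry, rz], ...]]. A call has exactly 10 rows; each row is the pose to reach, as a shift and turn from the pose commanded when the call began, along the tool's axes at that moment; what a row does not reach only later rows make up. A row lasts 1/12 s, in which the tool goes at most 41.7 mm and 7.16 degrees, less where a joint would pass 70% of its speed; a pose out of reach is approached as far as the arm can. A call with a gripper value outside its range is refused whole. "jaw" is the finger opening in mm, from 0 to 91.9, set as the call begins (left out, the last holds). The fingers move at their own pace and stop on an object; the grip force is fixed at half the most. Time passes only in rows, so rows that repeat a pose let the fingers close, or fill a call up. It gives the time, the measured TCP pose, the force and the opening at its end, in the units of the state.
- telemetry.observe(): the state, without advancing time (a new reading comes with each control period).
- eyes.camera(name): name is "scene" or "top"; returns (picture, depth): 384x512x3 uint8, blue, green, red; 384x512 float32, m along the optical axis (not along the pixel's ray), 0 where there is no reading.
- eyes.camera_info(name): a dict with "fx", "fy", "cx", "cy" (pixels), "position" and "attitude" of the camera in the world. Camera axes: x right, y down, z forward; pixel columns grow to the right and rows downward; lengths in m; the calibration is good to about 2 mm. A picture is of the moment at which its call begins. camera_info takes no time and is no camera call.
- workorder.sign_off(): hands the job in, once; it reports no verdict.
The state is a dict: "time": time; "q": joint angles; "qd": joint speeds; "joint_torque": joint torques, N m; "eef_pos": TCP position; "tcp_rot": TCP orientation; "force": force on the tool from outside, world axes, zero at the start; "torque": the same for the moment, N m; "gripper_width": opening from 0.0 (shut) to 1.0 (fully open).
Only numpy, scipy, OpenCV 4.12 (cv2) and the standard library are available. Lean on these libraries where they do the work, as an engineer would, in place of code of your own. Each camera call takes 0.05 s, during which the arm holds its last target.

## Working session

There is one attempt and no reset: what is moved stays moved. The work goes in short steps, Python scripts to look and compute and a tool call to move; the robot and the scene stay as the last step left them, time stands still between calls to the robot, and variables do not carry over. Pictures are saved under pics/ and viewed, and the job is handed in when it is done.

Besides the shell and the picture viewer there is one more tool, called after "Request:" by a JSON object that holds its "name" and its "arguments". send_rows: Moves the arm, as the interface text tells. Its arguments: {"type":"object","properties":{"plan":{"type":"array"},"jaw":{"type":"number"}},"required":["plan"]}

```bash
mkdir -p pics
python3 - <<'E'
from station import telemetry, eyes
import cv2,numpy as np
s=telemetry.observe()
for k,v in s.items(): print(k,np.round(v,4))
for n in ("scene","top"):
    im,d=eyes.camera(n); cv2.imwrite(f"pics/{n}0.png",im); np.savez(f"/tmp/{n}0.npz",im=im,d=d)
    print(eyes.camera_info(n))
E
```

```text
time 0.0
q [ 1.175   0.4684 -0.0116  1.6036  0.006   1.0714 -0.0563]
qd [ 0.0011 -0.0008 -0.0016  0.0004 -0.0001  0.0007 -0.0006]
joint_torque [ 2.00000e-04 -5.20570e+01 -1.26000e-02 -2.43745e+01 -5.67000e-02
  1.73000e-02  2.00000e-04]
eef_pos [ 0.2243 -0.6095  0.2357]
tcp_rot [-3.0912e+00 -5.5100e-01  7.0000e-04]
force [ 0.424  -0.8431 -0.4019]
torque [ 0.0065 -0.034   0.0259]
gripper_width 0.9996
{'fx': 375.10129048146234, 'fy': 375.10129048146234, 'cx': 253.7973594863872, 'cy': 196.08037806035952, 'position': array([ 1.19113107, -0.14354901,  0.96066619]), 'attitude': array([-2.10468199, -1.5732474 ,  0.49227113])}
{'fx': 455.67142128760975, 'fy': 455.67142128760975, 'cx': 256.4923662784266, 'cy': 192.30113622356538, 'position': array([0.41969235, 0.01891811, 1.23190416]), 'attitude': array([-2.12627417,  2.16264394, -0.21663432])}
```

View pics/top0.png

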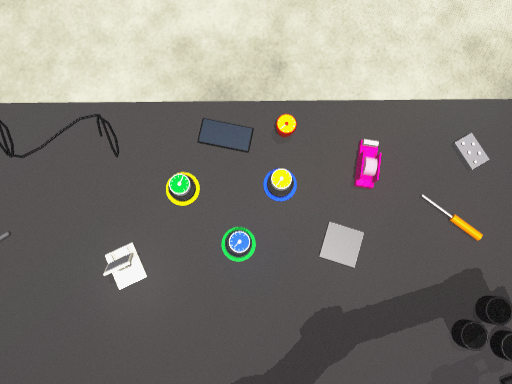

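View pics/scene0.png

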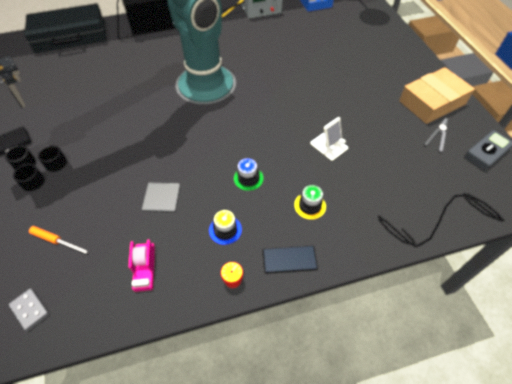

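The top view shows green in the yellow cup (182,187), yellow in the blue cup (280,182) and blue in the green cup (239,243). The pad is at (342,245). The red look-alike is at (286,124), the phone at (226,135), the tape at (368,163) and the stand at (125,265).

```bash
cat > h.py <<'E'
import cv2,numpy as np
from scipy.spatial.transform import Rotation as R
from station import telemetry, eyes
def ray(n,u,v,z):
    c=eyes.camera_info(n); d=R.from_rotvec(c["attitude"]).apply([(u-c["cx"])/c["fx"],(v-c["cy"])/c["fy"],1.])
    p=np.array(c["position"]); return p+d*(z-p[2])/d[2]
HUE=dict(blue=(100,125),yellow=(22,36),green=(45,85))
def mask(im,col):
    h=cv2.cvtColor(im,cv2.COLOR_BGR2HSV); a,b=HUE[col]
    return cv2.inRange(h,(a,110,70),(b,255,255))
def blobs(n,im,col,zd=0.07):
    """list: (area,ring?,world centre) by casting contour onto plane & circle fit"""
    out=[]
    cs,_=cv2.findContours(mask(im,col),cv2.RETR_EXTERNAL,cv2.CHAIN_APPROX_NONE)
    for c in cs:
        if len(c)<15: continue
        c=cv2.convexHull(c).reshape(-1,2)
        for z in (0.004,zd):
            P=np.array([ray(n,u,v,z)[:2] for u,v in c]).astype(np.float32)
            A=np.c_[2*P,np.ones(len(P))]; s=np.linalg.lstsq(A,(P**2).sum(1),rcond=None)[0]
            r=np.sqrt(s[2]+s[0]**2+s[1]**2)
            (x,y),rr=cv2.minEnclosingCircle(P)
            out.append((col,z,np.round(s[:2],4),round(float(r),4),(round(x,4),round(y,4)),round(rr,4),c.mean(0).round(0)))
    return out
E
python3 - <<'E'
from h import *
for n in("top","scene"):
    im=np.load(f"/tmp/{n}0.npz")["im"]
    print(n)
    for c in HUE:
        for b in blobs(n,im,c): print(*b)
    h=cv2.cvtColor(im,cv2.COLOR_BGR2HSV)
    # pad
    m=cv2.inRange(h,(0,0,110),(180,40,190))
    cs,_=cv2.findContours(m,cv2.RETR_EXTERNAL,cv2.CHAIN_APPROX_SIMPLE)
    for c in cs:
        a=cv2.contourArea(c)
        if 500<a<3000:
            r=cv2.minAreaRect(c); print("pad?",a,r, [ray(n,*p,0.01)[:2].round(3) for p in cv2.boxPoints(r)],ray(n,*r[0],0.01).round(4))
z=np.load("/tmp/top0.npz");im=z["im"]
cv2.imwrite("pics/topz.png",cv2.resize(im[100:300,90:400],None,fx=2.5,fy=2.5,interpolation=cv2.INTER_CUBIC))
E
```

```text
top
blue 0.004 [0.5005 0.03  ] 0.0244 (0.5003, 0.0302) 0.0252 [239. 241.]
blue 0.07 [0.4961 0.0294] 0.0231 (0.496, 0.0296) 0.0238 [239. 241.]
blue 0.004 [ 0.6546 -0.0831] 0.0465 (0.6548, -0.0832) 0.0472 [279. 185.]
blue 0.07 [ 0.642  -0.0776] 0.044 (0.6422, -0.0777) 0.0447 [279. 185.]
yellow 0.004 [ 0.5251 -0.592 ] 0.0385 (0.5257, -0.5916) 0.0446 [467. 227.]
yellow 0.07 [ 0.5194 -0.5591] 0.0365 (0.52, -0.5588) 0.0423 [467. 227.]
yellow 0.004 [0.647  0.1829] 0.0469 (0.6474, 0.1828) 0.0476 [184. 190.]
yellow 0.07 [0.6348 0.1741] 0.0444 (0.6351, 0.174) 0.045 [184. 190.]
yellow 0.004 [ 0.6714 -0.0875] 0.0248 (0.6714, -0.0876) 0.0252 [281. 178.]
yellow 0.07 [ 0.6578 -0.0818] 0.0235 (0.6579, -0.0819) 0.0238 [281. 178.]
yellow 0.004 [ 0.8298 -0.1065] 0.0253 (0.8302, -0.1064) 0.026 [286. 123.]
yellow 0.07 [ 0.8078 -0.0997] 0.0239 (0.8081, -0.0997) 0.0246 [286. 123.]
green 0.004 [0.494  0.0329] 0.0462 (0.4941, 0.0332) 0.0468 [238. 245.]
green 0.07 [0.49   0.0321] 0.0437 (0.4901, 0.0324) 0.0443 [238. 245.]
green 0.004 [0.6607 0.1924] 0.0248 (0.6612, 0.1923) 0.0254 [179. 184.]
green 0.07 [0.647
[... 2164 characters left out ...]
-0.309])] [ 0.4888 -0.2469  0.01  ]
pad? 716.0 ((490.94134521484375, 146.49655151367188), (23.751007080078125, 37.28742218017578), 48.366458892822266) [array([0.599, 0.765]), array([0.528, 0.924]), array([0.614, 0.922]), array([0.678, 0.769])] [0.6062 0.843  0.01  ]
pad? 955.5 ((333.7500305175781, 139.25), (33.941123962402344, 40.305084228515625), 45.0) [array([0.409, 0.266]), array([0.31 , 0.413]), array([0.441, 0.445]), array([0.529, 0.303])] [0.4253 0.3549 0.01  ]
pad? 565.5 ((466.44122314453125, 65.26471710205078), (23.040882110595703, 44.86909103393555), 75.96376037597656) [array([0.15 , 0.942]), array([0.139, 1.152]), array([0.27 , 1.085]), array([0.277, 0.887])] [0.2108 1.0146 0.01  ]
```

View pics/topz.png

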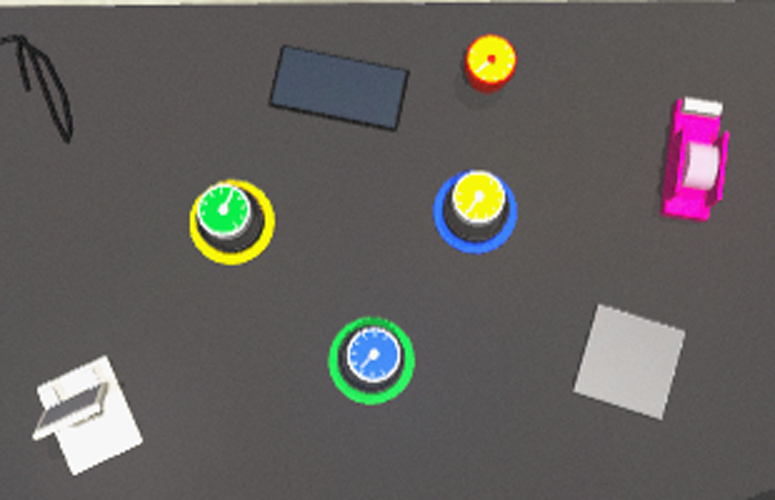

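Run:
```python
from h import *
z=np.load("/tmp/top0.npz");im,d=z["im"],z["d"]
g=im[215:275,310:375]
m=cv2.inRange(g,(105,105,105),(200,200,200))
c=max(cv2.findContours(m,cv2.RETR_EXTERNAL,cv2.CHAIN_APPROX_NONE)[0],key=cv2.contourArea)
r=cv2.minAreaRect(c); print(r, ray("top",r[0][0]+310,r[0][1]+215,.01))
bp=np.array([ray("top",p[0]+310,p[1]+215,.01)[:2] for p in cv2.boxPoints(r)]); print(bp.round(3))
M=cv2.moments(c); print(ray("top",M['m10']/M['m00']+310,M['m01']/M['m00']+215,.01))
ci=eyes.camera_info("top")
for n,(u,v) in dict(g=(180,184),y=(281,178),b=(239,241),pad=(342,245),bench=(310,200)).items():
    dd=np.median(d[v-3:v+4,u-3:u+4]); p=ci["position"]+R.from_rotvec(ci["attitude"]).apply(dd*np.array([(u-ci["cx"])/ci["fx"],(v-ci["cy"])/ci["fy"],1]))
    print(n,p.round(4))
s=telemetry.observe();print(R.from_rotvec(s["tcp_rot"]).as_matrix().round(3),s["time"])
```

```text
((31.659236907958984, 28.958599090576172), (37.47168731689453, 37.81028747558594), 16.389541625976562) [ 0.48799543 -0.24493844  0.01      ]
[[ 0.455 -0.181]
 [ 0.552 -0.214]
 [ 0.521 -0.31 ]
 [ 0.425 -0.276]]
[ 0.48810367 -0.24465556  0.01      ]
g [0.646  0.1801 0.0714]
y [ 0.658  -0.0816  0.0725]
b [0.4966 0.0297 0.0722]
pad [ 0.4851 -0.2454  0.0115]
bench [ 0.6101 -0.1658  0.0008]
[[ 0.938  0.346 -0.001]
 [ 0.346 -0.938  0.001]
 [-0.    -0.002 -1.   ]] 0.1
```

Request:
{"name": "send_rows", "arguments": {"plan": [[[20,-12,0,0,0,0.1],[54,-32,0,0,0,0.2],[88,-52,0,0,0,0.3],[122,-72,0,0,0,0.353],[156,-92,0,0,0,0.353],[190,-112,0,0,0,0.353],[224,-132,0,0,0,0.353],[258,-152,0,0,0,0.353],[292,-172,0,0,0,0.353],[320,-190,0,0,0,0.353]]], "jaw": 91}}

```text
time: 0.93
eef_pos: [0.4607, -0.3184, 0.2364]
tcp_rot: [-3.141, -0.002, -0.0]
force: [1.4, 0.4, 0.9]
gripper_width: 0.99
```

Request:
{"name": "send_rows", "arguments": {"plan": [[[20,-24,0,0,0,0],[46,-55,0,0,0,0],[72,-86,5,0,0,0],[98,-118,12,0,0,0],[122,-147,20,0,0,0],[146,-176,30,0,0,0],[168,-202,42,0,0,0],[186,-224,55,0,0,0],[198,-239,70,0,0,0],[198,-239,85,0,0,0]]]}}

```text
time: 1.77
eef_pos: [0.6594, -0.076, 0.1504]
tcp_rot: [-3.138, -0.01, -0.002]
force: [-0.7, 0.6, 0.2]
gripper_width: 0.988
```

```bash
python3 -c "
from h import *
s=telemetry.observe()
for k in ('time','eef_pos','tcp_rot','q','force'): print(k,np.round(s[k],4))"
```

```text
time 1.7667
eef_pos [ 0.6594 -0.076   0.1504]
tcp_rot [-3.1384e+00 -1.0100e-02 -1.8000e-03]
q [ 0.1788  0.5882 -0.1592  1.6269  0.1056  0.934  -1.5812]
force [-0.7054  0.5747  0.2167]
```

Request:
{"name": "send_rows", "arguments": {"plan": [[[0,0,10,0,0,0],[0,0,20,0,0,0],[0,0,20,0,0,0],[0,0,20,0,0,0],[0,0,20,0,0,0],[0,0,20,0,0,0],[0,0,20,0,0,0],[0,0,20,0,0,0],[0,0,20,0,0,0],[0,0,20,0,0,0]]]}}

```text
time: 2.6
eef_pos: [0.6574, -0.0823, 0.1319]
tcp_rot: [3.142, -0.001, 0.001]
force: [0.4, 0.3, -0.6]
gripper_width: 0.993
```

Request:
{"name": "send_rows", "arguments": {"plan": [[[0,0,12,0,0,0],[0,0,26,0,0,0],[0,0,40,0,0,0],[0,0,52,0,0,0],[0,0,62,0,0,0],[0,0,68,0,0,0],[0,0,71,0,0,0],[0,0,71,0,0,0],[0,0,71,0,0,0],[0,0,71,0,0,0]]]}}

```text
time: 3.43
eef_pos: [0.6579, -0.0822, 0.0613]
tcp_rot: [3.141, -0.0, 0.002]
force: [1.0, 0.1, 1.2]
gripper_width: 0.985
```

Request:
{"name": "send_rows", "arguments": {"plan": [[[0,0,0,0,0,0],[0,0,0,0,0,0],[0,0,0,0,0,0],[0,0,0,0,0,0],[0,0,0,0,0,0],[0,0,0,0,0,0],[0,0,0,0,0,0],[0,0,0,0,0,0],[0,0,0,0,0,0],[0,0,0,0,0,0]]], "jaw": 50}}

```text
time: 4.27
eef_pos: [0.6573, -0.0822, 0.0607]
tcp_rot: [3.142, -0.0, -0.0]
force: [-0.8, 0.0, 1.7]
gripper_width: 0.602
```

Request:
{"name": "send_rows", "arguments": {"plan": [[[0,0,-3,0,0,0],[0,0,-8,0,0,0],[0,0,-16,0,0,0],[0,0,-28,0,0,0],[0,0,-44,0,0,0],[0,0,-62,0,0,0],[0,0,-80,0,0,0],[0,0,-96,0,0,0],[0,0,-106,0,0,0],[0,0,-110,0,0,0]]], "jaw": 45}}

```text
time: 5.1
eef_pos: [0.6584, -0.0823, 0.1735]
tcp_rot: [3.141, -0.001, 0.006]
force: [1.0, 0.2, -1.4]
gripper_width: 0.599
```

Request:
{"name": "send_rows", "arguments": {"plan": [[[-5,5,0,0,0,0],[-17,16,0,0,0,0],[-36,34,0,0,0,0],[-60,57,0,0,0,0],[-85,82,0,0,0,0],[-110,106,0,0,0,0],[-134,129,0,0,0,0],[-153,147,0,0,0,0],[-165,158,0,0,0,0],[-170,163,0,0,0,0]]]}}

```text
time: 5.93
eef_pos: [0.4837, -0.2477, 0.1696]
tcp_rot: [3.141, -0.008, -0.005]
force: [-0.8, -0.2, -1.3]
gripper_width: 0.6
```

Run:
```python
from h import *
im,d=eyes.camera("scene"); cv2.imwrite("pics/s1.png",cv2.resize(im[80:300,60:400],None,fx=2.2,fy=2.2))
```

```text
(no output)
```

View pics/s1.png

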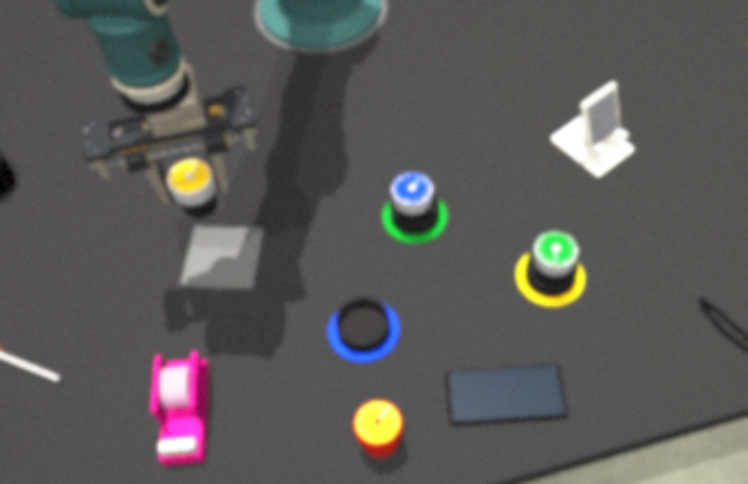

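The yellow gauge hangs upright in the jaws (190,175) above the pad (222,257), and the blue cup (363,325) is empty. Next I lower it.

Request:
{"name": "send_rows", "arguments": {"plan": [[[0,0,5,0,0,0],[0,0,15,0,0,0],[0,0,30,0,0,0],[0,0,47,0,0,0],[0,0,63,0,0,0],[0,0,77,0,0,0],[0,0,87,0,0,0],[0,0,94,0,0,0],[0,0,98,0,0,0],[0,0,100,0,0,0]]]}}

```text
time: 6.82
eef_pos: [0.4875, -0.2446, 0.0699]
tcp_rot: [-3.141, -0.001, 0.001]
force: [0.3, 0.1, -1.4]
gripper_width: 0.602
```

Request:
{"name": "send_rows", "arguments": {"plan": [[[0,0,1,0,0,0],[0,0,2,0,0,0],[0,0,3,0,0,0],[0,0,4,0,0,0],[0,0,5,0,0,0],[0,0,6,0,0,0],[0,0,7,0,0,0],[0,0,8,0,0,0],[0,0,8.5,0,0,0],[0,0,9,0,0,0]]]}}

```text
time: 7.65
eef_pos: [0.4872, -0.2451, 0.0615]
tcp_rot: [-3.142, 0.0, 0.0]
force: [1.0, -0.1, -2.0]
gripper_width: 0.599
```

Request:
{"name": "send_rows", "arguments": {"plan": [[[0,0,0.5,0,0,0],[0,0,0.5,0,0,0],[0,0,1,0,0,0],[0,0,1,0,0,0],[0,0,1.5,0,0,0],[0,0,1.5,0,0,0],[0,0,1.5,0,0,0],[0,0,1.5,0,0,0],[0,0,1.5,0,0,0],[0,0,1.5,0,0,0]]]}}

```text
time: 8.48
eef_pos: [0.4874, -0.2452, 0.0606]
tcp_rot: [3.141, -0.0, 0.0]
force: [-2.2, 1.1, 5.3]
gripper_width: 0.605
```

Contact is made at 5 N, so I release and rise.

Request:
{"name": "send_rows", "arguments": {"plan": [[[0,0,0,0,0,0],[0,0,0,0,0,0],[0,0,0,0,0,0],[0,0,0,0,0,0],[0,0,0,0,0,0],[0,0,0,0,0,0],[0,0,0,0,0,0],[0,0,0,0,0,0],[0,0,0,0,0,0],[0,0,0,0,0,0]]], "jaw": 91}}

```text
time: 9.32
eef_pos: [0.4872, -0.2451, 0.0601]
tcp_rot: [3.142, -0.0, -0.0]
force: [-0.4, -0.9, -0.1]
gripper_width: 0.992
```

Request:
{"name": "send_rows", "arguments": {"plan": [[[0,0,-3,0,0,0],[0,0,-10,0,0,0],[0,0,-20,0,0,0],[0,0,-32,0,0,0],[0,0,-46,0,0,0],[0,0,-60,0,0,0],[0,0,-73,0,0,0],[0,0,-83,0,0,0],[0,0,-89,0,0,0],[0,0,-91,0,0,0]]]}}

```text
time: 10.15
eef_pos: [0.4879, -0.2455, 0.1528]
tcp_rot: [3.14, -0.001, 0.004]
force: [0.6, 0.3, -0.3]
gripper_width: 0.986
```

Request:
{"name": "send_rows", "arguments": {"plan": [[[0,-7,0,0,0,0],[1,-22,0,0,0,0],[2,-46,0,0,0,0],[3,-80,0,0,0,0],[4,-118,0,0,0,0],[5,-157,0,0,0,0],[6,-195,0,0,0,0],[7,-230,0,0,0,0],[8,-258,0,0,0,0],[8,-275,0,0,0,0]]]}}

```text
time: 10.98
eef_pos: [0.4943, 0.0342, 0.1505]
tcp_rot: [-3.14, -0.007, 0.002]
force: [0.1, -0.1, 0.1]
gripper_width: 0.99
```

Run:
```python
from h import *
for n in("top","scene"):
    im,d=eyes.camera(n); cv2.imwrite(f"pics/{n}2.png",im)
    for c in HUE:
        for b in blobs(n,im,c):
            if b[1]>.05 and b[3]<.03: print(n,*b)
s=telemetry.observe();print(s["eef_pos"],s["time"])
```

```text
top yellow 0.07 [ 0.4879 -0.2455] 0.0232 (0.4876, -0.2457) 0.0239 [347. 243.]
top yellow 0.07 [ 0.8078 -0.0997] 0.0239 (0.8081, -0.0997) 0.0246 [286. 123.]
top green 0.07 [0.6478 0.1831] 0.0234 (0.6483, 0.183) 0.024 [179. 184.]
scene blue 0.07 [0.4939 0.0295] 0.024 (0.4939, 0.0296) 0.0246 [246. 166.]
scene yellow 0.07 [ 0.8145 -0.1009] 0.0255 (0.8148, -0.1015) 0.0262 [230. 272.]
scene yellow 0.07 [ 0.4844 -0.2462] 0.0235 (0.4853, -0.2468) 0.0254 [155. 184.]
scene yellow 0.07 [0.398  0.6975] 0.0114 (0.3982, 0.6961) 0.0155 [426. 101.]
scene yellow 0.07 [0.4125 0.7336] 0.0287 (0.4151, 0.7346) 0.0336 [438. 101.]
scene green 0.07 [0.6453 0.1839] 0.021 (0.6442, 0.1835) 0.0227 [312. 192.]
[0.49437972 0.03404003 0.15042971] 11.0833
```

View pics/scene2.png

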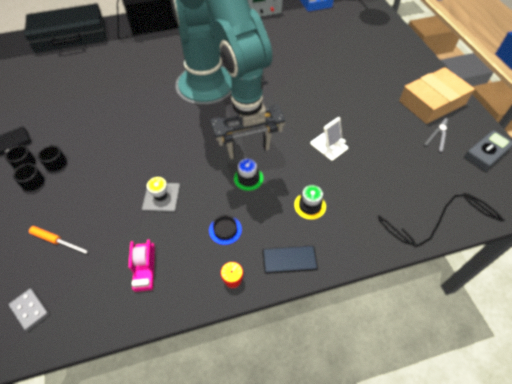

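The yellow gauge stands upright on the pad (157,187) at (0.488,-0.2455). The jaws are above the blue gauge (247,168).

Request:
{"name": "send_rows", "arguments": {"plan": [[[0,0,3,0,0,0],[0,0,10,0,0,0],[0,0,20,0,0,0],[0,0,34,0,0,0],[0,0,50,0,0,0],[0,0,66,0,0,0],[0,0,79,0,0,0],[0,0,87,0,0,0],[0,0,90,0,0,0],[0,0,90,0,0,0]]]}}

```text
time: 11.92
eef_pos: [0.4946, 0.0291, 0.06]
tcp_rot: [3.141, -0.002, -0.003]
force: [-0.7, -0.0, -0.2]
gripper_width: 0.99
```

Request:
{"name": "send_rows", "arguments": {"plan": [[[0,0,0,0,0,0],[0,0,0,0,0,0],[0,0,0,0,0,0],[0,0,0,0,0,0],[0,0,0,0,0,0],[0,0,0,0,0,0],[0,0,0,0,0,0],[0,0,0,0,0,0],[0,0,0,0,0,0],[0,0,0,0,0,0]]], "jaw": 45}}

```text
time: 12.75
eef_pos: [0.4956, 0.0298, 0.0614]
tcp_rot: [3.141, -0.0, 0.001]
force: [-0.0, -0.5, 4.3]
gripper_width: 0.604
```

Request:
{"name": "send_rows", "arguments": {"plan": [[[0,0,-3,0,0,0],[0,0,-8,0,0,0],[0,0,-16,0,0,0],[0,0,-28,0,0,0],[0,0,-44,0,0,0],[0,0,-62,0,0,0],[0,0,-80,0,0,0],[0,0,-96,0,0,0],[0,0,-106,0,0,0],[0,0,-110,0,0,0]]]}}

```text
time: 13.58
eef_pos: [0.4961, 0.0299, 0.1729]
tcp_rot: [-3.142, 0.001, -0.005]
force: [0.7, -0.3, -0.9]
gripper_width: 0.601
```

Request:
{"name": "send_rows", "arguments": {"plan": [[[5,4,0,0,0,0],[16,11,0,0,0,0],[34,24,0,0,0,0],[56,40,0,0,0,0],[80,57,0,0,0,0],[104,73,0,0,0,0],[126,89,0,0,0,0],[144,102,0,0,0,0],[156,110,0,0,0,0],[160,113,0,0,0,0]]]}}

```text
time: 14.42
eef_pos: [0.6567, -0.0865, 0.1688]
tcp_rot: [3.141, -0.005, -0.002]
force: [-0.3, 0.5, -1.8]
gripper_width: 0.6
```

Request:
{"name": "send_rows", "arguments": {"plan": [[[0,0,0,0,0,0],[0,0,0,0,0,0],[0,0,0,0,0,0],[0,0,4,0,0,0],[0,0,12,0,0,0],[0,0,24,0,0,0],[0,0,38,0,0,0],[0,0,50,0,0,0],[0,0,58,0,0,0],[0,0,60,0,0,0]]]}}

```text
time: 15.25
eef_pos: [0.6538, -0.0831, 0.1082]
tcp_rot: [-3.141, 0.0, 0.007]
force: [-0.1, 0.0, -1.2]
gripper_width: 0.602
```

Run:
```python
from h import *
for n in("top","scene"):
    im,d=eyes.camera(n); cv2.imwrite(f"pics/{n}3.png",cv2.resize(im[130:280,130:350],None,fx=3,fy=3))
    for b in blobs(n,im,"blue",0.12): print(n,*b)
s=telemetry.observe();print(s["eef_pos"],s["time"])
```

```text
top blue 0.004 [ 0.6445 -0.0742] 0.0354 (0.6333, -0.0644) 0.0352 [271. 193.]
top blue 0.12 [ 0.6232 -0.0654] 0.032 (0.6131, -0.0565) 0.0319 [271. 193.]
scene blue 0.004 [ 0.6564 -0.0835] 0.0491 (0.6562, -0.0836) 0.05 [225. 232.]
scene blue 0.12 [ 0.7212 -0.0908] 0.0431 (0.7211, -0.0908) 0.0439 [225. 232.]
scene blue 0.004 [ 0.5827 -0.0752] 0.026 (0.5815, -0.0755) 0.0274 [221. 209.]
scene blue 0.12 [ 0.6565 -0.0835] 0.0229 (0.6554, -0.0837) 0.0241 [221. 209.]
scene blue 0.004 [0.2303 1.3466] 0.1668 (0.1642, 1.2606) 0.1272 [504.  50.]
scene blue 0.12 [0.3468 1.1659] 0.1466 (0.2887, 1.0903) 0.1118 [504.  50.]
scene blue 0.004 [-0.4118  0.6218] 0.0782 (-0.4037, 0.6237) 0.082 [318.   6.]
scene blue 0.12 [-0.2175  0.529 ] 0.0687 (-0.2103, 0.5306) 0.0721 [318.   6.]
[ 0.65484525 -0.08311646  0.11000453] 15.35
```

View pics/scene3.png

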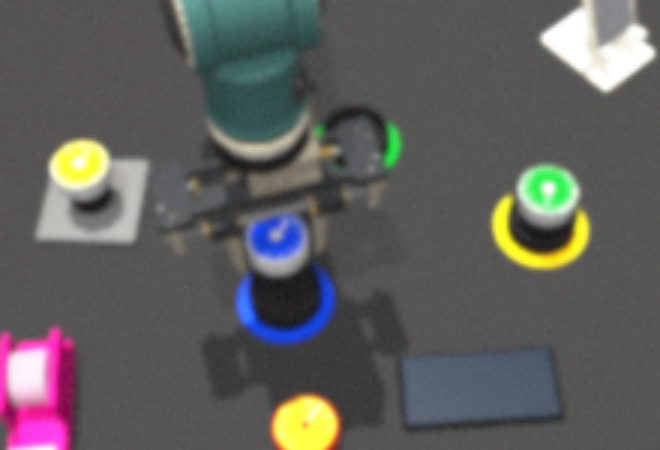

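The blue gauge (276,245) hangs concentric over the blue cup (286,300), about 1 mm off, so I lower it.

Request:
{"name": "send_rows", "arguments": {"plan": [[[0,0,4,0,0,0],[0,0,11,0,0,0],[0,0,19,0,0,0],[0,0,27,0,0,0],[0,0,34,0,0,0],[0,0,39,0,0,0],[0,0,42,0,0,0],[0,0,44,0,0,0],[0,0,45.5,0,0,0],[0,0,46.5,0,0,0]]]}}

```text
time: 16.18
eef_pos: [0.6554, -0.0832, 0.0646]
tcp_rot: [3.142, -0.0, 0.0]
force: [-0.2, -0.2, -0.5]
gripper_width: 0.6
```

Request:
{"name": "send_rows", "arguments": {"plan": [[[0,0,0.5,0,0,0],[0,0,1,0,0,0],[0,0,1.5,0,0,0],[0,0,2,0,0,0],[0,0,2.5,0,0,0],[0,0,3,0,0,0],[0,0,3.3,0,0,0],[0,0,3.6,0,0,0],[0,0,4,0,0,0],[0,0,4,0,0,0]]]}}

```text
time: 17.02
eef_pos: [0.6555, -0.0832, 0.0615]
tcp_rot: [3.141, -0.0, 0.0]
force: [-1.8, -1.2, 5.6]
gripper_width: 0.6
```

Seated with contact, so I release and rise.

Request:
{"name": "send_rows", "arguments": {"plan": [[[0,0,0,0,0,0],[0,0,0,0,0,0],[0,0,0,0,0,0],[0,0,0,0,0,0],[0,0,0,0,0,0],[0,0,0,0,0,0],[0,0,0,0,0,0],[0,0,0,0,0,0],[0,0,0,0,0,0],[0,0,0,0,0,0]]], "jaw": 91}}

```text
time: 17.85
eef_pos: [0.6553, -0.0832, 0.0605]
tcp_rot: [3.142, -0.0, -0.0]
force: [0.7, 0.9, 0.6]
gripper_width: 0.988
```

Request:
{"name": "send_rows", "arguments": {"plan": [[[0,0,-3,0,0,0],[0,0,-10,0,0,0],[0,0,-20,0,0,0],[0,0,-32,0,0,0],[0,0,-46,0,0,0],[0,0,-60,0,0,0],[0,0,-73,0,0,0],[0,0,-83,0,0,0],[0,0,-88,0,0,0],[0,0,-90,0,0,0]]]}}

```text
time: 18.68
eef_pos: [0.6558, -0.0833, 0.1521]
tcp_rot: [3.141, -0.001, 0.003]
force: [-0.7, -0.1, 0.4]
gripper_width: 0.994
```

Request:
{"name": "send_rows", "arguments": {"plan": [[[0,-6,0,0,0,0],[-1,-21,0,0,0,0],[-2,-45,0,0,0,0],[-3,-78,0,0,0,0],[-4,-116,0,0,0,0],[-5,-154,0,0,0,0],[-6,-190,0,0,0,0],[-7,-224,0,0,0,0],[-8,-252,0,0,0,0],[-8,-266,0,0,0,0]]]}}

```text
time: 19.52
eef_pos: [0.6449, 0.19, 0.1496]
tcp_rot: [-3.139, -0.011, 0.004]
force: [-0.7, 1.2, -0.3]
gripper_width: 0.989
```

Request:
{"name": "send_rows", "arguments": {"plan": [[[0,0,0,0,0,0],[0,0,0,0,0,0],[0,0,10,0,0,0],[0,0,24,0,0,0],[0,0,40,0,0,0],[0,0,56,0,0,0],[0,0,70,0,0,0],[0,0,82,0,0,0],[0,0,88,0,0,0],[0,0,90,0,0,0]]]}}

```text
time: 20.35
eef_pos: [0.6466, 0.1818, 0.0586]
tcp_rot: [3.141, -0.002, -0.004]
force: [0.4, -0.6, 0.9]
gripper_width: 0.992
```

Request:
{"name": "send_rows", "arguments": {"plan": [[[0,0,0,0,0,0],[0,0,0,0,0,0],[0,0,0,0,0,0],[0,0,0,0,0,0],[0,0,0,0,0,0],[0,0,0,0,0,0],[0,0,0,0,0,0],[0,0,0,0,0,0],[0,0,0,0,0,0],[0,0,0,0,0,0]]], "jaw": 45}}

```text
time: 21.18
eef_pos: [0.6477, 0.183, 0.0612]
tcp_rot: [-3.141, 0.0, -0.001]
force: [-0.8, -0.4, 5.6]
gripper_width: 0.604
```

Request:
{"name": "send_rows", "arguments": {"plan": [[[0,0,-3,0,0,0],[0,0,-8,0,0,0],[0,0,-16,0,0,0],[0,0,-28,0,0,0],[0,0,-44,0,0,0],[0,0,-62,0,0,0],[0,0,-80,0,0,0],[0,0,-96,0,0,0],[0,0,-106,0,0,0],[0,0,-110,0,0,0]]]}}

```text
time: 22.02
eef_pos: [0.6483, 0.1831, 0.1733]
tcp_rot: [-3.141, 0.0, -0.006]
force: [0.2, 0.6, -1.5]
gripper_width: 0.603
```

Request:
{"name": "send_rows", "arguments": {"plan": [[[-5,5,0,0,0,0],[-16,16,0,0,0,0],[-33,32,0,0,0,0],[-54,53,0,0,0,0],[-77,75,0,0,0,0],[-100,98,0,0,0,0],[-121,119,0,0,0,0],[-138,135,0,0,0,0],[-149,146,0,0,0,0],[-153,150,0,0,0,0]]]}}

```text
time: 22.85
eef_pos: [0.4913, 0.0303, 0.1696]
tcp_rot: [3.14, -0.005, -0.005]
force: [0.4, -0.4, -3.5]
gripper_width: 0.598
```

Request:
{"name": "send_rows", "arguments": {"plan": [[[0,0,0,0,0,0],[0,0,0,0,0,0],[0,0,0,0,0,0],[0,0,4,0,0,0],[0,0,12,0,0,0],[0,0,24,0,0,0],[0,0,38,0,0,0],[0,0,50,0,0,0],[0,0,58,0,0,0],[0,0,60,0,0,0]]]}}

```text
time: 23.68
eef_pos: [0.4933, 0.0331, 0.1086]
tcp_rot: [3.141, 0.001, -0.005]
force: [0.5, -0.3, -1.4]
gripper_width: 0.602
```

Run:
```python
from h import *
for n in("top","scene"):
    im,d=eyes.camera(n); cv2.imwrite(f"pics/{n}4.png",cv2.resize(im[110:260,130:350],None,fx=3,fy=3))
    for b in blobs(n,im,"green",0.12): print(n,*b)
    for b in blobs(n,im,"blue",0.07): print(n,*b)
s=telemetry.observe();print(s["eef_pos"],s["time"])
```

```text
top blue 0.004 [ 0.6693 -0.0891] 0.0246 (0.6694, -0.089) 0.0251 [283. 179.]
top blue 0.07 [ 0.6558 -0.0833] 0.0233 (0.656, -0.0832) 0.0238 [283. 179.]
top blue 0.004 [ 0.6548 -0.0831] 0.0467 (0.6551, -0.0833) 0.0475 [280. 184.]
top blue 0.07 [ 0.6422 -0.0777] 0.0442 (0.6424, -0.0778) 0.0449 [280. 184.]
scene green 0.004 [0.4965 0.0318] 0.0477 (0.4962, 0.0322) 0.0487 [249. 180.]
scene green 0.12 [0.5807 0.0105] 0.0419 (0.5805, 0.0109) 0.0428 [249. 180.]
scene green 0.004 [0.3968 0.0562] 0.0252 (0.3964, 0.0558) 0.0263 [246. 154.]
scene green 0.12 [0.4931 0.0319] 0.0221 (0.4928, 0.0316) 0.0231 [246. 154.]
scene blue 0.004 [ 0.6559 -0.0834] 0.0492 (0.6559, -0.0833) 0.05 [224. 233.]
scene blue 0.07 [ 0.6928 -0.0875] 0.0458 (0.6928, -0.0874) 0.0465 [224. 233.]
scene blue 0.004 [ 0.6133 -0.0784] 0.0234 (0.6126, -0.0782) 0.0249 [223. 218.]
scene blue 0.07 [ 0.6532 -0.0829] 0.0218 (0.6525, -0.0828) 0.0232 [223. 218.]
scene blue 0.004 [0.2303 1.3466] 0.1668 (0.1642, 1.2606) 0.1272 [504.  50.]
scene blue 0.07 [0.2966 1.2438] 0.1553 (0.2351, 1.1637) 0.1184 [504.  50.]
scene blue 0.004 [-0.4126  0.6247] 0.0776 (-0.4054, 0.6242) 0.0815 [318.   5.]
scene blue 0.07 [-0.3019  0.5717] 0.0722 (-0.2952, 0.5712) 0.0759 [318.   5.]
[0.49410461 0.03312617 0.10990111] 23.7833
```

View pics/scene4.png

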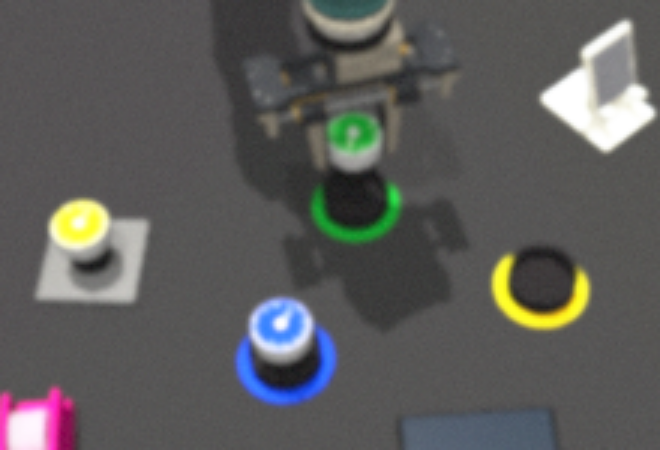

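Blue is seated upright in the blue cup (283,350). The green gauge (355,140) is over the green cup (357,205), within about 2 mm, so I lower it.

Request:
{"name": "send_rows", "arguments": {"plan": [[[0,0,4,0,0,0],[0,0,11,0,0,0],[0,0,19,0,0,0],[0,0,27,0,0,0],[0,0,34,0,0,0],[0,0,39,0,0,0],[0,0,42,0,0,0],[0,0,44,0,0,0],[0,0,45.5,0,0,0],[0,0,46.5,0,0,0]]]}}

```text
time: 24.62
eef_pos: [0.4944, 0.0329, 0.064]
tcp_rot: [3.142, -0.0, 0.0]
force: [0.1, 0.4, -1.4]
gripper_width: 0.603
```

Request:
{"name": "send_rows", "arguments": {"plan": [[[0,0,0.5,0,0,0],[0,0,1,0,0,0],[0,0,1.5,0,0,0],[0,0,2,0,0,0],[0,0,2.5,0,0,0],[0,0,3,0,0,0],[0,0,3.3,0,0,0],[0,0,3.6,0,0,0],[0,0,4,0,0,0],[0,0,4,0,0,0]]]}}

```text
time: 25.45
eef_pos: [0.4945, 0.0328, 0.0611]
tcp_rot: [3.141, -0.0, 0.0]
force: [-2.6, 0.5, 8.8]
gripper_width: 0.601
```

Request:
{"name": "send_rows", "arguments": {"plan": [[[0,0,0,0,0,0],[0,0,0,0,0,0],[0,0,0,0,0,0],[0,0,0,0,0,0],[0,0,0,0,0,0],[0,0,0,0,0,0],[0,0,0,0,0,0],[0,0,0,0,0,0],[0,0,0,0,0,0],[0,0,0,0,0,0]]], "jaw": 91}}

```text
time: 26.28
eef_pos: [0.4943, 0.0329, 0.0601]
tcp_rot: [3.142, -0.0, 0.0]
force: [0.2, -0.4, -0.7]
gripper_width: 0.992
```

Request:
{"name": "send_rows", "arguments": {"plan": [[[0,0,-3,0,0,0],[0,0,-10,0,0,0],[0,0,-20,0,0,0],[0,0,-32,0,0,0],[0,0,-46,0,0,0],[0,0,-60,0,0,0],[0,0,-73,0,0,0],[0,0,-83,0,0,0],[0,0,-88,0,0,0],[0,0,-90,0,0,0]]]}}

```text
time: 27.12
eef_pos: [0.4949, 0.0329, 0.1514]
tcp_rot: [-3.142, 0.001, -0.003]
force: [0.3, 0.2, 0.4]
gripper_width: 0.989
```

Request:
{"name": "send_rows", "arguments": {"plan": [[[0,7,0,0,0,0],[-1,22,0,0,0,0],[-2,47,0,0,0,0],[-3,81,0,0,0,0],[-4,120,0,0,0,0],[-5,159,0,0,0,0],[-6,197,0,0,0,0],[-7,232,0,0,0,0],[-7,260,0,0,0,0],[-7,278,0,0,0,0]]]}}

```text
time: 27.95
eef_pos: [0.4855, -0.2495, 0.1491]
tcp_rot: [3.141, -0.007, -0.003]
force: [0.4, 0.5, 0.2]
gripper_width: 0.992
```

Request:
{"name": "send_rows", "arguments": {"plan": [[[0,0,0,0,0,0],[0,0,0,0,0,0],[0,0,10,0,0,0],[0,0,24,0,0,0],[0,0,40,0,0,0],[0,0,56,0,0,0],[0,0,70,0,0,0],[0,0,82,0,0,0],[0,0,88,0,0,0],[0,0,90,0,0,0]]]}}

```text
time: 28.78
eef_pos: [0.4866, -0.2438, 0.0586]
tcp_rot: [-3.14, -0.002, 0.003]
force: [-0.2, 0.3, 0.0]
gripper_width: 0.992
```

Request:
{"name": "send_rows", "arguments": {"plan": [[[0,0,0,0,0,0],[0,0,0,0,0,0],[0,0,0,0,0,0],[0,0,0,0,0,0],[0,0,0,0,0,0],[0,0,0,0,0,0],[0,0,0,0,0,0],[0,0,0,0,0,0],[0,0,0,0,0,0],[0,0,0,0,0,0]]], "jaw": 45}}

```text
time: 29.62
eef_pos: [0.4875, -0.2453, 0.0606]
tcp_rot: [3.141, -0.001, 0.001]
force: [-0.3, -0.0, 6.4]
gripper_width: 0.601
```

Request:
{"name": "send_rows", "arguments": {"plan": [[[0,0,-3,0,0,0],[0,0,-8,0,0,0],[0,0,-16,0,0,0],[0,0,-28,0,0,0],[0,0,-44,0,0,0],[0,0,-62,0,0,0],[0,0,-80,0,0,0],[0,0,-96,0,0,0],[0,0,-106,0,0,0],[0,0,-110,0,0,0]]]}}

```text
time: 30.45
eef_pos: [0.4881, -0.2456, 0.1725]
tcp_rot: [3.14, -0.001, 0.005]
force: [-0.2, 0.3, -1.1]
gripper_width: 0.6
```

Request:
{"name": "send_rows", "arguments": {"plan": [[[2,-6,0,0,0,0],[7,-18,0,0,0,0],[14,-37,0,0,0,0],[23,-62,0,0,0,0],[34,-90,0,0,0,0],[45,-120,0,0,0,0],[56,-150,0,0,0,0],[67,-180,0,0,0,0],[78,-210,0,0,0,0],[90,-240,0,0,0,0]]]}}

```text
time: 31.28
eef_pos: [0.5766, -0.0031, 0.1688]
tcp_rot: [-3.141, -0.0, 0.004]
force: [-0.6, 0.0, -1.6]
gripper_width: 0.601
```

Request:
{"name": "send_rows", "arguments": {"plan": [[[11,-30,0,0,0,0],[21,-57,0,0,0,0],[31,-83,0,0,0,0],[40,-108,0,0,0,0],[48,-130,0,0,0,0],[56,-150,0,0,0,0],[62,-167,0,0,0,0],[67,-179,0,0,0,0],[69,-186,0,0,0,0],[70,-188,0,0,0,0]]]}}

```text
time: 32.12
eef_pos: [0.6468, 0.1843, 0.1691]
tcp_rot: [-3.141, -0.002, 0.003]
force: [0.2, -0.2, -1.5]
gripper_width: 0.598
```

Request:
{"name": "send_rows", "arguments": {"plan": [[[0,0,0,0,0,0],[0,0,0,0,0,0],[0,0,0,0,0,0],[0,0,4,0,0,0],[0,0,12,0,0,0],[0,0,24,0,0,0],[0,0,38,0,0,0],[0,0,50,0,0,0],[0,0,58,0,0,0],[0,0,60,0,0,0]]]}}

```text
time: 32.95
eef_pos: [0.6459, 0.1823, 0.1071]
tcp_rot: [3.14, -0.0, -0.007]
force: [-0.9, 0.5, -0.7]
gripper_width: 0.605
```

Run:
```python
from h import *
for n in("top","scene"):
    im,d=eyes.camera(n); cv2.imwrite(f"pics/{n}5.png",cv2.resize(im[110:260,130:350],None,fx=3,fy=3))
    for b in blobs(n,im,"yellow",0.12): print(n,*b)
    for b in blobs(n,im,"green",0.07): print(n,*b)
s=telemetry.observe();print(s["eef_pos"],s["time"])
```

```text
top yellow 0.004 [ 0.53   -0.5946] 0.039 (0.5257, -0.5916) 0.0446 [468. 228.]
top yellow 0.12 [ 0.5196 -0.5367] 0.0353 (0.5157, -0.5339) 0.0404 [468. 228.]
top yellow 0.004 [0.6439 0.1384] 0.0084 (0.6432, 0.139) 0.0099 [198. 189.]
top yellow 0.12 [0.6227 0.1271] 0.0076 (0.622, 0.1277) 0.009 [198. 189.]
top yellow 0.004 [ 0.8299 -0.1066] 0.0252 (0.8302, -0.1064) 0.026 [286. 123.]
top yellow 0.12 [ 0.7911 -0.0947] 0.0229 (0.7914, -0.0946) 0.0236 [286. 123.]
top green 0.004 [0.4942 0.0322] 0.0457 (0.4938, 0.0329) 0.0465 [238. 245.]
top green 0.07 [0.4902 0.0315] 0.0433 (0.4898, 0.0321) 0.044 [238. 245.]
scene yellow 0.004 [ 0.7867 -0.0979] 0.0275 (0.7869, -0.0983) 0.0281 [230. 271.]
scene yellow 0.12 [ 0.8357 -0.1034] 0.0242 (0.8359, -0.1038) 0.0247 [230. 271.]
scene yellow 0.004 [ 0.513  -0.5898] 0.037 (0.5194, -0.5944) 0.0422 [ 42. 233.]
scene yellow 0.12 [ 0.5952 -0.5357] 0.0325 (0.6008, -0.5397) 0.0371 [ 42. 233.]
scene yellow 0.004 [0.6474 0.1834] 0.0474 (0.6466, 0.1833) 0.0491 [312. 208.]
scene yellow 0.12 [0.7134 0.1437] 0.0417 (0.7126, 0.1437) 0.0432 [312. 208.]
scene yellow 0.004 [0.5736 0.2292] 0.0263 (0.5712, 0.2284) 0.0291 [316. 182.]
scene yellow 0.12 [0.6485 0.184 ] 0.0231 (0.6464, 0.1833) 0.0256 [316. 182.]
scene yellow 0.004 [0.3472 0.7943] 0.0352 (0.3602, 0.8003) 0.0361 [438. 104.]
scene yellow 0.12 [0.4495 0.6806] 0.0309 (0.4609, 0.6859) 0.0318 [438. 104.]
scene yellow 0.004 [-0.4637  0.2023] 0.0421 (-0.461, 0.2017) 0.0517 [227.  11.]
scene yellow 0.12 [-0.263   0.1603] 0.037 (-0.2606, 0.1599) 0.0455 [227.  11.]
scene green 0.004 [0.4961 0.0321] 0.0478 (0.4959, 0.032) 0.0492 [249. 181.]
scene green 0.07 [0.544 0.02 ] 0.0445 (0.5438, 0.0199) 0.0458 [249. 181.]
scene green 0.004 [0.4392 0.0463] 0.0239 (0.4386, 0.0461) 0.0253 [247. 163.]
scene green 0.07 [0.4911 0.0332] 0.0222 (0.4905, 0.033) 0.0236 [247. 163.]
[0.64693004 0.18277923 0.10895258] 33.05
```

View pics/scene5.png

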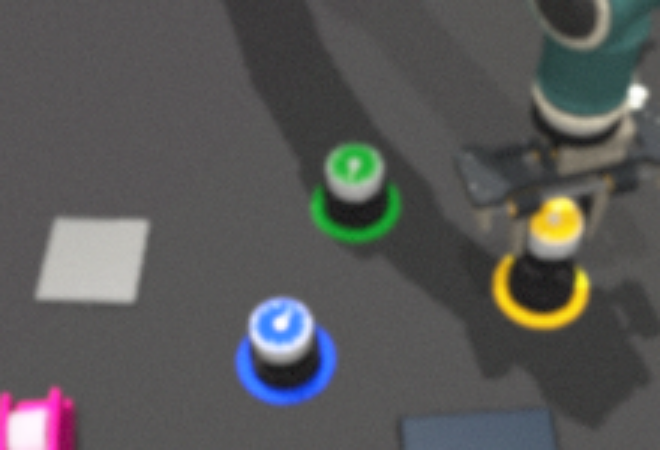

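Green is seated upright (355,195). Yellow (555,225) is concentric over the yellow cup (541,287), so I lower it.

Request:
{"name": "send_rows", "arguments": {"plan": [[[0,0,4,0,0,0],[0,0,11,0,0,0],[0,0,19,0,0,0],[0,0,27,0,0,0],[0,0,34,0,0,0],[0,0,39,0,0,0],[0,0,42,0,0,0],[0,0,44,0,0,0],[0,0,45.5,0,0,0],[0,0,46.5,0,0,0]]]}}

```text
time: 33.88
eef_pos: [0.6475, 0.1829, 0.0636]
tcp_rot: [-3.141, 0.0, -0.0]
force: [-0.2, -0.8, -1.4]
gripper_width: 0.603
```

Request:
{"name": "send_rows", "arguments": {"plan": [[[0,0,0.5,0,0,0],[0,0,1,0,0,0],[0,0,1.5,0,0,0],[0,0,2,0,0,0],[0,0,2.5,0,0,0],[0,0,3,0,0,0],[0,0,3.3,0,0,0],[0,0,3.6,0,0,0],[0,0,3.8,0,0,0],[0,0,3.8,0,0,0]]]}}

```text
time: 34.72
eef_pos: [0.6475, 0.1828, 0.0607]
tcp_rot: [3.142, -0.001, 0.001]
force: [-2.4, -0.9, 5.0]
gripper_width: 0.602
```

Contact is made, so I release, rise and move clear.

Request:
{"name": "send_rows", "arguments": {"plan": [[[0,0,0,0,0,0],[0,0,0,0,0,0],[0,0,0,0,0,0],[0,0,0,0,0,0],[0,0,0,0,0,0],[0,0,0,0,0,0],[0,0,0,0,0,0],[0,0,0,0,0,0],[0,0,0,0,0,0],[0,0,0,0,0,0]]], "jaw": 91}}

```text
time: 35.55
eef_pos: [0.6474, 0.1828, 0.0597]
tcp_rot: [3.142, -0.0, -0.0]
force: [-0.2, 0.2, -0.8]
gripper_width: 0.989
```

Request:
{"name": "send_rows", "arguments": {"plan": [[[0,0,-3,0,0,0],[0,0,-10,0,0,0],[0,0,-22,0,0,0],[0,0,-40,0,0,0],[0,0,-62,0,0,0],[0,0,-86,0,0,0],[0,0,-110,0,0,0],[0,0,-130,0,0,0],[0,0,-144,0,0,0],[0,0,-150,0,0,0]]]}}

```text
time: 36.38
eef_pos: [0.6487, 0.1833, 0.2141]
tcp_rot: [-3.14, 0.0, -0.009]
force: [0.6, 0.1, 0.8]
gripper_width: 0.989
```

Request:
{"name": "send_rows", "arguments": {"plan": [[[-5,5,0,0,0,0],[-16,16,0,0,0,0],[-35,40,0,0,0,0],[-55,70,0,0,0,0],[-75,100,0,0,0,0],[-95,130,0,0,0,0],[-113,160,0,0,0,0],[-128,185,0,0,0,0],[-137,200,0,0,0,0],[-140,206,0,0,0,0]]]}}

```text
time: 37.22
eef_pos: [0.5047, -0.0265, 0.209]
tcp_rot: [3.14, -0.007, -0.004]
force: [0.2, 0.0, -0.4]
gripper_width: 0.989
```

Request:
{"name": "send_rows", "arguments": {"plan": [[[-5,20,0,0,0,0],[-10,50,0,0,0,0],[-20,80,0,0,0,0],[-30,110,0,0,0,0],[-40,140,0,0,0,0],[-50,170,0,0,0,0],[-56,195,0,0,0,0],[-60,212,0,0,0,0],[-60,220,0,0,0,0],[-60,220,0,0,0,0]]]}}

```text
time: 38.05
eef_pos: [0.4471, -0.2442, 0.2093]
tcp_rot: [3.142, -0.004, -0.001]
force: [-0.1, -0.1, -0.2]
gripper_width: 0.989
```

Run:
```python
from h import *
for n in("top","scene"):
    im,d=eyes.camera(n); cv2.imwrite(f"pics/{n}6.png",im)
    for c in HUE:
      for b in blobs(n,im,c):
        if b[2][0]>.4 and abs(b[2][1])<.25:print(n,*b)
s=telemetry.observe();print(s["eef_pos"],s["time"])
a=np.load("/tmp/top0.npz")["im"]; b=cv2.imread("pics/top6.png")
o=np.hstack([a[100:310,90:400],b[100:310,90:400]]);cv2.imwrite("pics/cmp.png",cv2.resize(o,(800,271)))
```

```text
top blue 0.004 [ 0.6693 -0.0891] 0.0246 (0.6694, -0.089) 0.0251 [283. 179.]
top blue 0.07 [ 0.6558 -0.0833] 0.0233 (0.656, -0.0832) 0.0238 [283. 179.]
top blue 0.004 [ 0.6548 -0.0831] 0.0467 (0.6551, -0.0833) 0.0475 [280. 184.]
top blue 0.07 [ 0.6422 -0.0777] 0.0442 (0.6424, -0.0778) 0.0449 [280. 184.]
top yellow 0.004 [0.6471 0.183 ] 0.0469 (0.6473, 0.1828) 0.0476 [184. 190.]
top yellow 0.07 [0.6349 0.1741] 0.0444 (0.6351, 0.174) 0.045 [184. 190.]
top yellow 0.004 [ 0.8298 -0.1065] 0.0253 (0.8302, -0.1064) 0.026 [286. 123.]
top yellow 0.07 [ 0.8078 -0.0997] 0.0239 (0.8081, -0.0997) 0.0246 [286. 123.]
top green 0.004 [0.4941 0.0329] 0.0462 (0.4941, 0.0333) 0.0468 [238. 245.]
top green 0.07 [0.4901 0.0321] 0.0437 (0.4901, 0.0325) 0.0443 [238. 245.]
scene blue 0.004 [ 0.6558 -0.0835] 0.049 (0.6557, -0.0836) 0.0497 [223. 232.]
scene blue 0.07 [ 0.6928 -0.0877] 0.0456 (0.6927, -0.0877) 0.0463 [223. 232.]
scene blue 0.004 [ 0.6133 -0.0784] 0.0234 (0.6126, -0.0782) 0.0249 [223. 218.]
scene blue 0.07 [ 0.6532 -0.0829] 0.0218 (0.6525, -0.0828) 0.0232 [223. 218.]
scene yellow 0.004 [ 0.7867 -0.0979] 0.0275 (0.7869, -0.0983) 0.0281 [230. 271.]
scene yellow 0.07 [ 0.8146 -0.101 ] 0.0256 (0.8148, -0.1015) 0.0262 [230. 271.]
scene yellow 0.004 [0.6486 0.182 ] 0.0493 (0.6481, 0.1822) 0.0503 [310. 209.]
scene yellow 0.07 [0.686  0.1595] 0.0459 (0.6855, 0.1598) 0.0468 [310. 209.]
scene yellow 0.004 [0.6055 0.2086] 0.0249 (0.6049, 0.209) 0.0268 [312. 192.]
scene yellow 0.07 [0.6459 0.1843] 0.0232 (0.6453, 0.1847) 0.025 [312. 192.]
scene green 0.004 [0.4961 0.0318] 0.0479 (0.4957, 0.0319) 0.049 [248. 180.]
scene green 0.07 [0.544  0.0197] 0.0446 (0.5437, 0.0198) 0.0456 [248. 180.]
scene green 0.004 [0.4394 0.0468] 0.0237 (0.4398, 0.0471) 0.0257 [247. 164.]
scene green 0.07 [0.4913 0.0336] 0.022 (0.4916, 0.034) 0.0239 [247. 164.]
[ 0.44775314 -0.24166677  0.20935193] 38.15
```

View pics/scene6.png

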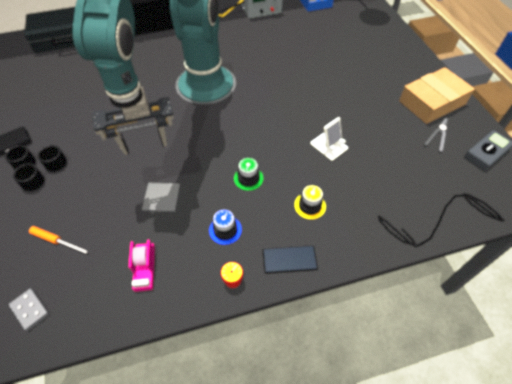

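View pics/cmp.png

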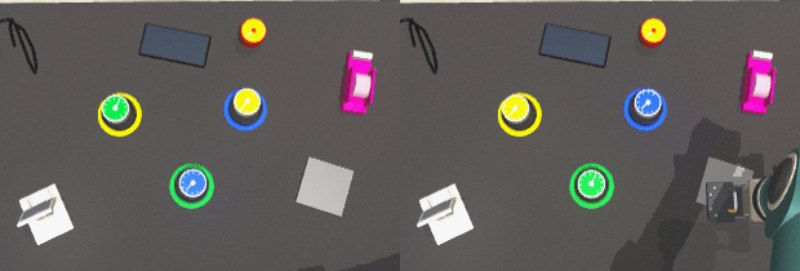

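Each gauge stands in its matching cup: green at (247,168), blue at (223,218) and yellow at (312,195) in the scene picture. The phone, stand, tape and red look-alike are where they were, so I hand the job in.

```bash
python3 -c "
from station import workorder,telemetry
print(workorder.sign_off(), telemetry.observe()['time'])"
```

```text
the job is handed in; nothing more can be done
the job is handed in; nothing more can be done
```

All three gauges now stand upright in the cups that match their dials, and the job is handed in at about 38 s of the 104 s allowed. I parked yellow mid-pad and let go of it there. Then I moved blue to the blue cup, green to the green cup, and yellow from the pad to the yellow cup.

- **Setting down:** each gauge was lowered slowly until light contact, then released. The force readings at those moments were about 5–9 N.
- **Final pictures:** in the last pictures from both cameras, every dial matches its ring. The measured offset from the cup centre was about 1–2 mm for blue and yellow; for green the scene view read about 5 mm. In the top view the green and yellow dials merged with their same-coloured rings, so only the scene view gave them a separate number. The two views differed by about 2–3 mm throughout.
- **Bystanders:** the phone, stand, tape dispenser and red look-alike look unmoved by eye in the before/after pictures; of these I measured only the look-alike. The gripper was open and well clear at hand-in. No check failed.

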